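# Refit the trim saw's splash cover with its hinge pin

### The job

Lower the blue splash cover gently over the saw blade onto the trim saw's deck, so that its brass hinge knuckles sit between the saw's steel ones, without dropping it or touching the blade with it. Then slide the orange-handled pin through all the knuckles from their open end, fully home with its handle against the first knuckle, and let go, leaving the cover closed. Do not disturb the bottle, the jar, the can or the stone.

Things in the scene. Friction and masses are not known exactly. Their poses are not given: they have to be found in the camera images.
- saw: Trim saw fixed to the bench: green tank under an aluminium deck 200 (x) x 144 (y) mm, deck top 80 mm up. Origin: centre of its underside; z up, +x to its hinge side, y along the hinge. Flared steel guide strips, 14 mm high, stand 2.5 mm clear of the seated cover's -x side and both y sides.
- saw_hinge (a point): Middle of the hinge axis, x 80, y 0, z 106 mm in the saw's frame, axes as the saw's; the axis is y. Three steel knuckles (tubes, bore 14, outside 22 mm) stand on the deck here, at y -60..-42, -10..10 and 42..60 mm; a dark plate closes the last one at y = +60, so the pin enters only from the -y end, moving to +y.
- saw_mouth (a point): Centre of the open mouth of the first knuckle on the hinge axis, at x 80, y -60, z 106 mm in the saw's frame; axes as the saw's. The pin's shoulder comes here when it is home.
- saw_seat (a point): Point on the deck (x -12, y 0, z 80 mm in the saw's frame) where the origin of the seated cover belongs, cover and saw axes parallel.
- blade: Steel saw blade, fixed, standing 28 mm above the deck around saw_seat, 84 mm long along the saw's x, 3 mm thick. The cover goes over it from above without touching it.
- cover: Loose blue splash cover: upside-down box 150 (x) x 120 (y) x 50 mm high, walls 5 mm, open below, about 0.35 kg. Origin: centre of its underside; z up; +x is the side with the knuckles. On top a black fin handle, 16 mm thick (x), 80 long (y), 38 high (z 50..88 mm). It starts upright on the bench, left or right of the saw.
- cover_hinge (a point): Middle of the cover's knuckle axis: x 92, y 0, z 26 mm in the cover's frame; meets saw_hinge when seated. Two brass knuckles (bore 14, outside 22 mm) at y -38..-14 and 14..38 mm, which fit between the saw's with 4 mm to spare each side.
- cover_grip (a point): Where to grip the fin handle, on its centre, x 0, y 0, z 75 mm in the cover's frame, fingers closing along the cover's x.
- pin: Loose hinge pin. Orange handle 16 (x) x 44 (y) x 34 (z) mm; from its +y face a steel shaft 10 mm thick, 116 mm long, 17 mm above the underside; its last 18 mm taper to a 3 mm tip. About 0.13 kg, mostly handle. Origin: centre of the handle's underside, z up, +y to the tip. Starts flat on the bench, on the other side of the saw from the cover.
- pin_shoulder (a point): Where the shaft leaves the handle, on the shaft axis: x 0, y 22, z 17 mm in the pin's frame.
- pin_tip (a point): Tip of the pin: x 0, y 138, z 17 mm in the pin's frame.
- bottle: Bystander: green coolant bottle, 64 mm across, 180 mm tall, upright. Origin: centre of its underside.
- stone: Bystander: grey-brown rough stone with a green vein, about 66 x 56 mm, 52 mm tall. Origin: centre of its underside.
- jar: Bystander: amber grit jar, 68 mm across, 90 mm tall, upright, on the robot's side of the saw. Origin: centre of its underside.
- can: Bystander: closed metal can, 56 mm across, 130 mm tall, upright, on the robot's side of the saw. Origin: centre of its underside.
Things that resemble listed ones, but are neither listed nor needed, are in the scene too. Of the things that look like the pin, take the one that is farthest to the robot's right at the start.

How it is judged:
By the outcome, as a careful person would: the job done as asked, in the order asked, and still so for the second after the job is handed in, with the robot touching nothing.
It also fails if it takes over 72 s, if anything falls off the work surface, if the arm or the gripper's body presses on something with over 40 N, if the wrist force passes 120 N, or if a joint passes its speed limit or range.

### The arm

A 6-joint arm with a two-finger parallel gripper is mounted at the origin on the work surface. World frame = base frame: x ahead of the robot, y to its left, z up, the work surface at z = 0. Lengths are in m, angles in rad, forces in N, time in s.
With the tool pointing down it reaches from about 0.25 to 0.775 m from the base axis. Payload 4 kg.
Tool frame: the origin (TCP) lies on the centre line of the jaws, within the pads' length; the fingertips stand 17 mm ahead of it and the grasp point (between the pads) lies 2 mm behind it; z points along the fingers, y is the line along which they close (so a half turn about z gives the same grasp; the last joint's range is limited). The gripper opens to 94 mm and grips with 3 to 60 N. Pads are 16 mm wide; open, the fingers measure 119 mm over their backs; the gripper's body (75 mm by 177 mm) begins 78 mm behind the grasp point.
Start: joints at [1.164, 0.087, 1.371, -0, 1.684, -0.103], TCP at [0.165, 0.525, 0.223] pointing down, gripper open.
Joint ranges: [-3.1, 3.1], [-0.76, 2.03], [0.27, 2.55], [-1.08, 4.22], [0.17, 2.65], [-2.57, 2.57]. Speed limits (rad/s): [2.79, 2.79, 3.14, 3.14, 3.14, 3.14].

### API

Orientations are given as [roll, pitch, yaw] about the fixed x, y, z axes, in that order (R = Rz(yaw) Ry(pitch) Rx(roll)).
In Python, from bench import robot gives the robot as it stands.
- The arm moves only by the tool servo_tool, never from a script. Its argument "plan" is a list of rows, each a list of 7 numbers: the shift along the tool's x, y, z normalised to -1 to 1, where 1 is 0.1 m, then the turn, a rotation vector about the tool's x, y, z normalised to -1 to 1, where 1 is pi/2 rad, then the finger opening in mm, from 0 to 94. In form: [[x, y, z, ax, ay, az, gripper], ...]. A call has 1 to 12 rows; each row is the pose to reach, as a shift and turn from the pose commanded when the call began, along the tool's axes at that moment; what a row does not reach only later rows make up. A row lasts 1/12 s, in which the tool goes at most 41.7 mm and 7.16 degrees, less where a joint would pass 70% of its speed; a pose out of reach is approached as far as the arm can. A call with a number of a shift or a turn outside -1 to 1 is refused whole. A call with a gripper value outside its range is refused whole. The fingers move at their own pace and stop on an object; the grip force is fixed at half the most. Time passes only in rows, so rows that repeat a pose let the fingers close. It gives the time, the measured TCP pose, the force, the opening and the grip force at its end, in the units of the state.
- robot.get_obs(): the state, without advancing time (a new reading comes with each control period).
- robot.snapshot(name): name is "side" or "top" or "wrist"; returns the picture (384x512x3 uint8, red, green, blue); there is no depth.
- robot.camera_params(name): a dict with "camera_matrix" (3x3 intrinsics, pixels), "rvec" (rotation vector, rad) and "tvec" (3), from world to camera coordinates, as OpenCV has them; the wrist camera has in their place "tool_from_camera" (4x4, takes a point from camera to tool coordinates, whose origin is the TCP and whose axes are the flange's). Camera axes: x right, y down, z forward; pixel columns grow to the right and rows downward; lengths in m; the calibration is good to about 2 mm. A picture is of the moment at which its call begins: read the wrist's pose just before it. camera_params takes no time and is no camera call.
- robot.close_job(): hands the job in; it is judged then, once.
Trained networks look in the newest picture that a camera, given by its name, has taken for a name from the list of things; names that differ only in an ending like _2 or _b are one class to them, and where a whole thing is asked for, a point or a joint stands for the part that bears it (a point fixed in the world has none). Each returns a list of dicts, best first, with "conf" (0 to 1); they miss things now and then, are a little off and sometimes report something else, mostly with a low value. They report only what shows in the picture. A call takes as long as a camera call. They do not tell look-alikes from the thing itself.
- robot.find_in(thing, camera): "extent" ([centre column, centre row, width, height] in pixels, round what is visible of it).
The state is a dict: "time": time; "joint_positions": joint angles; "qvel": joint speeds; "joint_torque": joint torques, N m; "tool_pos": TCP position; "ee_rot": TCP orientation; "wrist_force": force on the tool from outside, world axes, zero at the start; "wrist_torque": the same for the moment, N m; "width": finger opening in m; "finger_force": force on a finger pad.
Only numpy, scipy, OpenCV 4.12 (cv2) and the standard library are available. Lean on these libraries where they do the work, as an engineer would, in place of code of your own. Each camera call takes 0.05 s, during which the arm holds its last target. There are 200 camera calls.

## Working session

There is one attempt and no reset: what is moved stays moved. The work goes in short steps, Python scripts to look and compute and a tool call to move; the robot and the scene stay as the last step left them, time stands still between calls to the robot, and variables do not carry over. Pictures are saved under pics/ and viewed, at most 10 in all, crops included, and the job is handed in when it is done.

Besides the shell and the picture viewer there is one more tool, called after "Emit:" as name(argument=value, ...), one argument or row to a line, values as JSON. servo_tool: Moves the arm, as the interface text tells. Scaled input: -1 to 1 covers 0.1 m each way for a shift and pi/2 rad each way for a turn. Its arguments: {"type":"object","properties":{"plan":{"type":"array","items":{"type":"array","items":{"type":"number"}}}},"required":["plan"]}

```bash
mkdir -p pics; ls
cat > h.py <<'E'
import numpy as np, cv2
from scipy.spatial.transform import Rotation as R
from bench import robot
def snap(c,f=None):
    im=robot.snapshot(c)
    if f: cv2.imwrite('pics/'+f,im[:,:,::-1])
    return im
def cam(c):
    p=robot.camera_params(c); K=np.array(p['camera_matrix'],float)
    if 'rvec' in p:
        Rm=cv2.Rodrigues(np.array(p['rvec'],float))[0]; t=np.array(p['tvec'],float).ravel()
    else:
        o=robot.get_obs(); T=np.eye(4); T[:3,:3]=R.from_euler('xyz',o['ee_rot']).as_matrix(); T[:3,3]=o['tool_pos']
        M=np.linalg.inv(T@np.array(p['tool_from_camera'])); Rm=M[:3,:3]; t=M[:3,3]
    return K,Rm,t
def ray(c,u,v,z):
    K,Rm,t=cam(c); C=-Rm.T@t; d=Rm.T@np.linalg.inv(K)@np.array([u,v,1.])
    return C+d*(z-C[2])/d[2]
def proj(c,P):
    K,Rm,t=cam(c); q=(K@(Rm@np.atleast_2d(P).T+t[:,None])).T
    return q[:,:2]/q[:,2:]
E
python3 - <<'E'
from h import *
np.set_printoptions(precision=4,suppress=True)
o=robot.get_obs(); print({k:np.round(v,3) for k,v in o.items()})
a=snap('top');b=snap('side')
cv2.imwrite('pics/top.png',a[:,:,::-1]);cv2.imwrite('pics/side.png',b[:,:,::-1])
for c in('top','side'):
    K,Rm,t=cam(c);print(c,K.ravel(),-Rm.T@t,Rm[2])
    for n in('saw','cover','pin','bottle','stone','jar','can'):
        print(n,[(np.round(d['extent']).tolist(),round(d['conf'],2)) for d in robot.find_in(n,c)])
E
```

```text
pics
{'time': np.float64(0.0), 'joint_positions': array([ 1.164,  0.088,  1.372,  0.   ,  1.684, -0.103]), 'qvel': array([ 0.   ,  0.   , -0.   , -0.   , -0.   , -0.001]), 'joint_torque': array([ -0.   , -34.02 , -30.242,   0.072,   0.034,  -0.   ]), 'tool_pos': array([0.164, 0.524, 0.221]), 'ee_rot': array([-3.139, -0.   ,  2.838]), 'wrist_force': array([-0.489, -0.056,  0.224]), 'wrist_torque': array([-0.01 , -0.044,  0.04 ]), 'finger_force': np.float64(0.0), 'width': np.float64(0.094)}
top [472.6289   0.     245.5236   0.     472.6289 186.1818   0.       0.
   1.    ] [0.2735 0.0685 1.6476] [ 0.1585  0.0064 -0.9873]
saw [([266.0, 202.0, 47.0, 62.0], 0.66)]
cover [([173.0, 204.0, 49.0, 55.0], 0.62)]
pin [([294.0, 137.0, 36.0, 25.0], 0.68), ([350.0, 201.0, 41.0, 6.0], 0.64), ([264.0, 203.0, 50.0, 66.0], 0.28)]
bottle [([206.0, 134.0, 23.0, 25.0], 0.77), ([260.0, 202.0, 44.0, 67.0], 0.21)]
stone [([365.0, 144.0, 23.0, 21.0], 0.88), ([350.0, 201.0, 42.0, 9.0], 0.26)]
jar [([312.0, 248.0, 23.0, 22.0], 0.62)]
can []
side [366.2591   0.     257.7734   0.     366.2591 191.3806   0.       0.
   1.    ] [ 0.4792 -0.5448  0.8679] [ 0.0526  0.6207 -0.7823]
saw [([244.0, 215.0, 83.0, 67.0], 0.64)]
cover [([232.0, 146.0, 58.0, 42.0], 0.83)]
pin [([257.0, 336.0, 20.0, 67.0], 0.89), ([336.0, 253.0, 24.0, 49.0], 0.52)]
bottle [([312.0, 150.0, 26.0, 50.0], 0.78)]
stone [([352.0, 350.0, 35.0, 32.0], 0.77), ([256.0, 334.0, 16.0, 71.0], 0.55)]
jar [([186.0, 282.0, 28.0, 39.0], 0.73)]
can [([187.0, 179.0, 28.0, 43.0], 0.81), ([242.0, 215.0, 84.0, 73.0], 0.28)]
```

Run:
```python
import cv2
a=cv2.imread('pics/top.png')[90:300,110:410];b=cv2.imread('pics/side.png')
cv2.imwrite('pics/top2.png',cv2.resize(a,(800,560),interpolation=cv2.INTER_CUBIC))
cv2.imwrite('pics/side2.png',cv2.resize(b[100:384,130:400],(570,600),interpolation=cv2.INTER_CUBIC))
```

```text
(no output)
```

View pics/top2.png

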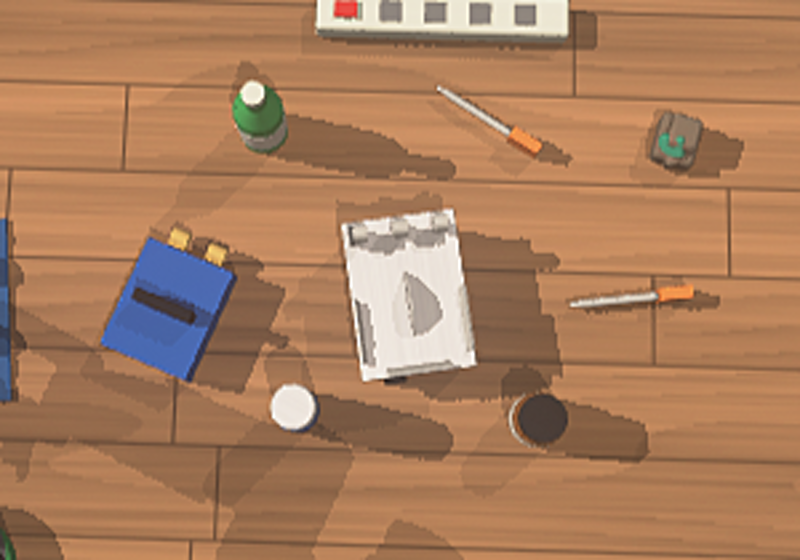

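View pics/side2.png

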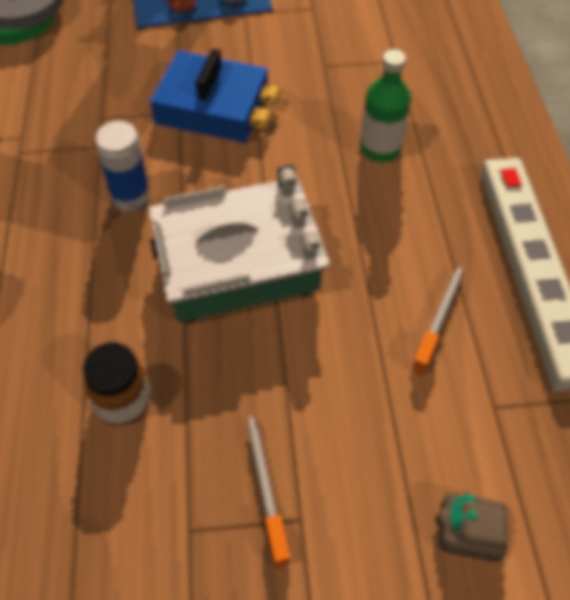

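The top view shows the cover at about (172,204), with its brass knuckles facing away from the robot. The saw is at about (263,200), with its hinge on the far side and the dark plate on the left. The right-hand pin is at about (350,201), tip to the left.

Run:
```python
from h import *
np.set_printoptions(precision=3,suppress=True)
def c(x,y,z): return ray('top',110+(x+.5)/2.6667-.5,90+(y+.5)/2.6667-.5,z)
cv=[c(*p,.05) for p in((150,238),(235,272),(190,380),(103,345))]
print('cover',np.mean(cv,0),np.degrees([np.arctan2(*(cv[0]-cv[3])[1::-1]),np.arctan2(*(cv[1]-cv[2])[1::-1])]),[np.linalg.norm(cv[i]-cv[i-1]) for i in range(4)],'fin',c(163,303,.088))
sw=[c(*p,.08) for p in((342,224),(454,209),(475,366),(363,381))]
print('saw',np.mean(sw,0),np.degrees([np.arctan2(*(sw[0]-sw[3])[1::-1]),np.arctan2(*(sw[1]-sw[2])[1::-1])]),[np.linalg.norm(sw[i]-sw[i-1]) for i in range(4)])
print('pin',c(570,304,.017),c(675,294,.034))
print('bottle,can,jar',c(253,92,.18),c(294,408,.13),c(542,418,.09),c(675,140,.05))
p=robot.camera_params('wrist');print(p['camera_matrix'],np.array(p['tool_from_camera']))
```

```text
cover [0.457 0.323 0.05 ] [-20.366 -19.881] [np.float64(0.14890177662678186), np.float64(0.11871527694788303), np.float64(0.14846752047637965), np.float64(0.11997352833836349)] fin [0.459 0.325 0.088]
saw [0.48  0.019 0.08 ] [9.37 8.56] [np.float64(0.19982085970059618), np.float64(0.14320432495115423), np.float64(0.2001943147218271), np.float64(0.14037400641359937)]
pin [ 0.482 -0.193  0.017] [ 0.497 -0.326  0.034]
bottle,can,jar [0.707 0.216 0.18 ] [0.332 0.154 0.13 ] [ 0.331 -0.148  0.09 ] [ 0.697 -0.324  0.05 ]
[[277.703   0.    253.915]
 [  0.    277.703 191.497]
 [  0.      0.      1.   ]] [[-0.    -0.971 -0.237  0.069]
 [ 1.    -0.    -0.001 -0.   ]
 [ 0.001 -0.237  0.971 -0.163]
 [ 0.     0.     0.     1.   ]]
```

Emit:
servo_tool(
  plan=[
    [-1,-0.3,-0.2,0,0,0,94],
    [-1,-0.3,-0.2,0,0,0,94],
    [-1,-0.3,-0.2,0,0,0,94],
    [-1,-0.3,-0.2,0,0,0,94],
  ],
)

```text
time: 1.13
tool_pos: [0.2545, 0.4646, 0.244]
ee_rot: [3.14, 0.003, 2.833]
wrist_force: [-0.8, 0.4, 0.7]
width: 0.0945
finger_force: 0.0
```

Emit:
servo_tool(
  plan=[
    [-1,-0.3,0,0,0,0,94],
    [-1,-0.3,0,0,0,0,94],
    [-1,-0.3,0,0,0,0,94],
    [-1,-0.3,0,0,0,0,94],
  ],
)

```text
time: 1.47
tool_pos: [0.34, 0.4059, 0.2421]
ee_rot: [-3.141, 0.001, 2.833]
wrist_force: [-0.2, 0.5, -0.3]
width: 0.0941
finger_force: 0.0
```

Emit:
servo_tool(
  plan=[
    [-1,-0.3,0,0,0,0,94],
    [-1,-0.3,0,0,0,0,94],
    [-1,-0.3,0,0,0,0,94],
    [-1,-0.3,0,0,0,0,94],
  ],
)

```text
time: 1.8
tool_pos: [0.4259, 0.3479, 0.2418]
ee_rot: [-3.141, 0.0, 2.834]
wrist_force: [-0.1, -0.1, -0.2]
width: 0.0936
finger_force: 0.0
```

Emit:
servo_tool(
  plan=[
    [-0.4,-0.15,0,0,0,0.94,94],
    [-0.4,-0.15,0,0,0,0.94,94],
    [-0.4,-0.15,0,0,0,0.94,94],
    [-0.4,-0.15,0,0,0,0.94,94],
    [-0.4,-0.15,0,0,0,0.94,94],
    [-0.4,-0.15,0,0,0,0.94,94],
    [-0.4,-0.15,0,0,0,0.94,94],
    [-0.4,-0.15,0,0,0,0.94,94],
    [-0.4,-0.15,0,0,0,0.94,94],
    [-0.4,-0.15,0,0,0,0.94,94],
    [-0.4,-0.15,0,0,0,0.94,94],
    [-0.4,-0.15,0,0,0,0.94,94],
  ],
)

```text
time: 2.8
tool_pos: [0.4557, 0.325, 0.2424]
ee_rot: [-3.14, -0.001, 1.358]
wrist_force: [-1.0, 0.3, -0.1]
width: 0.094
finger_force: 0.0
```

Emit:
servo_tool(
  plan=[
    [0,0,0,0,0,0.088,94],
    [0,0,0,0,0,0.088,94],
    [0,0,0,0,0,0.088,94],
    [0,0,0,0,0,0.088,94],
  ],
)

```text
time: 3.13
tool_pos: [0.4567, 0.3239, 0.2425]
ee_rot: [-3.141, -0.0, 1.227]
wrist_force: [-0.7, -0.2, 0.2]
width: 0.0942
finger_force: 0.0
```

Run:
```python
from h import *
o=robot.get_obs(); import json
im=snap('wrist','wc.png'); json.dump([list(map(float,o['tool_pos'])),list(map(float,o['ee_rot']))],open('wc.json','w')); print(o['tool_pos'],o['ee_rot'])
```

```text
[0.45669279 0.32393163 0.24251091] [-3.14107986e+00 -3.74374913e-04  1.22696484e+00]
```

Emit:
servo_tool(
  plan=[
    [-0.95,0.38,-0.4,0,0,0,94],
    [-0.95,0.38,-0.4,0,0,0,94],
    [-0.95,0.38,-0.4,0,0,0,94],
    [-0.95,0.38,-0.4,0,0,0,94],
  ],
)

```text
time: 3.52
tool_pos: [0.462, 0.2176, 0.2859]
ee_rot: [3.136, -0.002, 1.22]
wrist_force: [1.2, -0.1, 0.2]
width: 0.0941
finger_force: 0.0
```

Emit:
servo_tool(
  plan=[
    [-0.95,0.38,-0.4,0,0,0,94],
    [-0.95,0.38,-0.4,0,0,0,94],
    [-0.95,0.38,-0.4,0,0,0,94],
    [-0.95,0.38,-0.4,0,0,0,94],
  ],
)

```text
time: 3.85
tool_pos: [0.4652, 0.1157, 0.325]
ee_rot: [3.137, -0.001, 1.219]
wrist_force: [-0.4, 1.2, -0.1]
width: 0.0937
finger_force: 0.0
```

Emit:
servo_tool(
  plan=[
    [-0.95,0.38,0,0,0,-0.32,94],
    [-0.95,0.38,0,0,0,-0.32,94],
    [-0.95,0.38,0,0,0,-0.32,94],
    [-0.95,0.38,0,0,0,-0.32,94],
    [-0.95,0.38,0,0,0,-0.32,94],
    [-0.95,0.38,0,0,0,-0.32,94],
    [-0.95,0.38,0,0,0,-0.32,94],
  ],
)

```text
time: 4.43
tool_pos: [0.4677, 0.0172, 0.3218]
ee_rot: [-3.141, -0.001, 1.726]
wrist_force: [0.4, 0.3, 0.1]
width: 0.0939
finger_force: 0.0
```

Run:
```python
from h import *
o=robot.get_obs(); import json
im=snap('wrist','ws.png'); json.dump([list(map(float,o['tool_pos'])),list(map(float,o['ee_rot']))],open('ws.json','w')); print(o['tool_pos'],o['ee_rot'])
a=cv2.imread('pics/wc.png');b=cv2.imread('pics/ws.png')
for n,i in(('wc2',a),('ws2',b)): cv2.imwrite(f'pics/{n}.png',cv2.resize(i,(800,600),interpolation=cv2.INTER_CUBIC))
```

```text
[0.4677     0.01715443 0.32175042] [-3.14078818e+00 -1.07365391e-03  1.72594326e+00]
```

View pics/wc2.png

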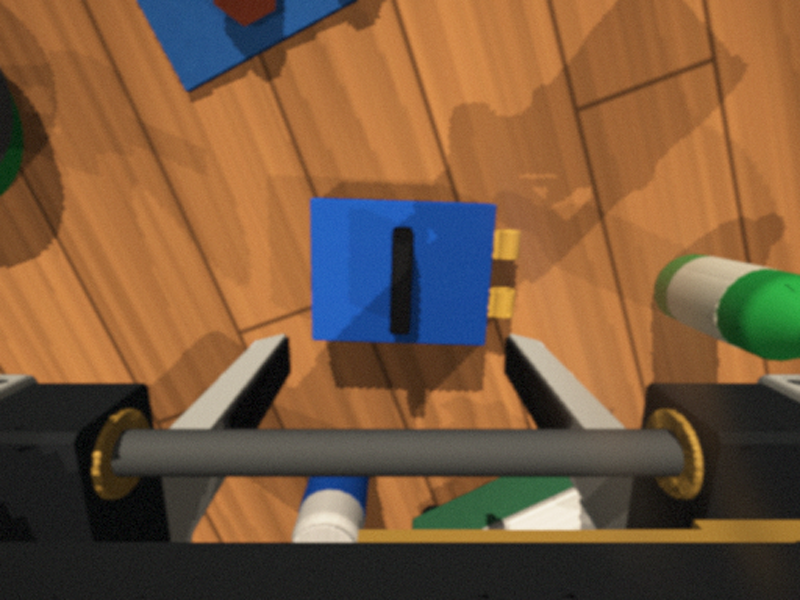

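View pics/ws2.png

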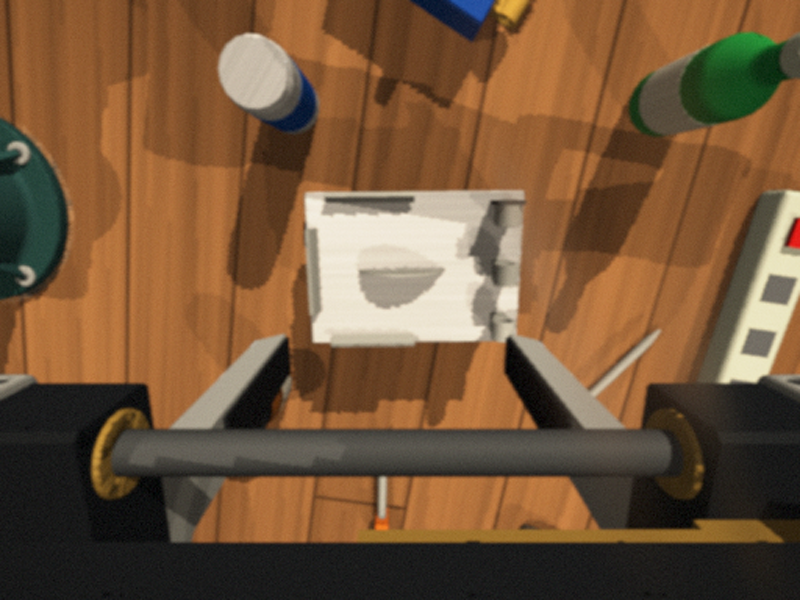

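The wrist view shows the cover's top face with corners at (312,197), (496,204), (488,345) and (314,340) in the 800-px picture. The saw deck corners are at (305,192), (524,190), (518,341) and (314,343). I'll refine both by fitting rectangles of known size.

```bash
cat > fit.py <<'E'
from h import *
import json
from scipy.optimize import least_squares
def wray(pose,uv,z):
    p=robot.camera_params('wrist');K=np.array(p['camera_matrix'])
    T=np.eye(4);T[:3,:3]=R.from_euler('xyz',pose[1]).as_matrix();T[:3,3]=pose[0];T=T@np.array(p['tool_from_camera'])
    d=(T[:3,:3]@np.linalg.inv(K)@np.c_[uv,np.ones(len(uv))].T).T
    return T[:3,3]+d*((z-T[2,3])/d[:,2])[:,None]
def rectfit(mask,pose,z,L,W,g):
    c=max(cv2.findContours(mask,cv2.RETR_EXTERNAL,cv2.CHAIN_APPROX_NONE)[0],key=cv2.contourArea).reshape(-1,2).astype(float)
    P=wray(pose,c,z)[:,:2]
    def res(q):
        d=P-q[:2];ca,sa=np.cos(q[2]),np.sin(q[2])
        a=np.abs(d@[ca,sa])-q[3]/2;b=np.abs(d@[-sa,ca])-q[4]/2
        return np.maximum(a,b)*1e3
    s=least_squares(res,[*g,L,W],loss='soft_l1',f_scale=.7)
    r=res(s.x);return s.x,np.percentile(np.abs(r),[50,90])
E
python3 - <<'E'
from fit import *
np.set_printoptions(precision=4,suppress=True)
a=cv2.imread('pics/wc.png');pc=json.load(open('wc.json'));h=cv2.cvtColor(a,cv2.COLOR_BGR2HSV)
m=cv2.inRange(h,(100,120,60),(125,255,255));b=cv2.inRange(a,(0,0,0),(60,60,60));m|=b
roi=np.zeros_like(m);roi[110:235,180:322]=255;m&=roi
q,e=rectfit(m,pc,.05,.15,.12,[.457,.323,-.35]);print('cover',q,np.degrees(q[2]),e)
f=cv2.inRange(a,(0,0,0),(60,60,60));f[:140]=0;f[215:]=0;f[:,:235]=0;f[:,275:]=0
q,e=rectfit(f,pc,.088,.016,.08,[.457,.323,-.35]);print('fin',q,np.degrees(q[2]),e)
s=cv2.imread('pics/ws.png');ps=json.load(open('ws.json'));h=cv2.cvtColor(s,cv2.COLOR_BGR2HSV)
m=cv2.inRange(h,(0,0,60),(180,75,255));roi[:]=0;roi[110:228,185:345]=255;m&=roi
m=cv2.morphologyEx(m,cv2.MORPH_OPEN,np.ones((3,3),np.uint8))
q,e=rectfit(m,ps,.08,.2,.144,[.48,.019,.155]);print('saw',q,np.degrees(q[2]),e)
# overlays
def boxuv(x,y,yaw,L,W,z,pose):
    p=robot.camera_params('wrist');K=np.array(p['camera_matrix']);T=np.eye(4);T[:3,:3]=R.from_euler('xyz',pose[1]).as_matrix();T[:3,3]=pose[0];M=np.linalg.inv(T@np.array(p['tool_from_camera']))
    c=np.array([[-L,-W],[L,-W],[L,W],[-L,W]])/2@np.array([[np.cos(yaw),np.sin(yaw)],[-np.sin(yaw),np.cos(yaw)]])+[x,y]
    w=np.c_[c,np.full(4,z),np.ones(4)]@M.T;u=w[:,:3]@K.T;return u[:,:2]/u[:,2:]
print((boxuv(*q[:3],.2,.144,.08,ps)*1.5625))
E
```

```text
cover [ 0.46    0.3261 -0.3772  0.1463  0.1183] -21.611253357463468 [0.3816 1.3202]
fin [ 0.4608  0.3266 -0.376   0.0139  0.0798] -21.54590708266418 [0.4073 0.9335]
saw [0.4825 0.0175 0.1733 0.1986 0.1437] 9.930893615579981 [0.78   3.6854]
[[312.0593 344.127 ]
 [515.4704 340.6415]
 [522.8464 189.4054]
 [301.7612 193.6329]]
```

```bash
cat >> fit.py <<'E'
def uvw(P,pose):
    p=robot.camera_params('wrist');K=np.array(p['camera_matrix']);T=np.eye(4);T[:3,:3]=R.from_euler('xyz',pose[1]).as_matrix();T[:3,3]=pose[0];M=np.linalg.inv(T@np.array(p['tool_from_camera']))
    w=np.c_[P,np.ones(len(P))]@M.T;u=w[:,:3]@K.T;return u[:,:2]/u[:,2:]
def toW(P,q):
    c,s=np.cos(q[2]),np.sin(q[2]);P=np.asarray(P,float)
    return np.c_[q[0]+c*P[:,0]-s*P[:,1],q[1]+s*P[:,0]+c*P[:,1],P[:,2]]
E
python3 - <<'E'
from fit import *
ps=json.load(open('ws.json'));s=cv2.imread('pics/ws.png')
x0,y0,k=185,110,4.7
im=cv2.resize(s[y0:y0+122,x0:x0+168],None,fx=k,fy=k,interpolation=cv2.INTER_CUBIC)
q=[.4825,.0175,.1733]
def d(P,col):
    u=(uvw(toW(P,q),ps)-[x0,y0]+.5)*k-.5
    cv2.polylines(im,[np.round(u).astype(int)],True,col,1)
r=lambda a,b,c,e,z:[[a,c,z],[b,c,z],[b,e,z],[a,e,z]]
d(r(-.1,.1,-.072,.072,.08),(0,0,255))
d(r(-.054,.03,-.0015,.0015,.08),(255,0,0))
for a,b in((-.06,-.042),(-.01,.01),(.042,.06)): d(r(.069,.091,a,b,.106),(0,160,0))
cv2.imwrite('pics/ov.png',im)
E
```

```text
(no output)
```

View pics/ov.png

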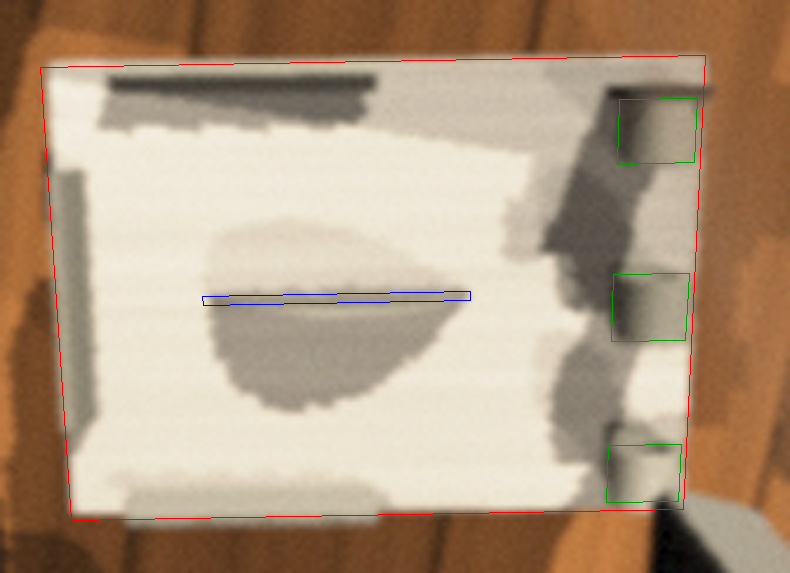

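The overlay matches the deck, blade and knuckles to within about 1 mm. Next I return to the cover and grip it.

Emit:
servo_tool(
  plan=[
    [1,0.13,0.3,0,0,0,94],
    [1,0.13,0.3,0,0,0,94],
    [1,0.13,0.3,0,0,0,94],
    [1,0.13,0.3,0,0,0,94],
  ],
)

```text
time: 4.82
tool_pos: [0.4637, 0.1211, 0.2902]
ee_rot: [-3.138, -0.002, 1.732]
wrist_force: [0.9, -0.3, -0.1]
width: 0.0942
finger_force: 0.0
```

Emit:
servo_tool(
  plan=[
    [1,0.13,0.5,0,0,0,94],
    [1,0.13,0.5,0,0,0,94],
    [1,0.13,0.5,0,0,0,94],
    [1,0.13,0.5,0,0,0,94],
  ],
)

```text
time: 5.15
tool_pos: [0.4605, 0.2211, 0.2388]
ee_rot: [-3.135, -0.001, 1.731]
wrist_force: [0.8, -0.2, -1.6]
width: 0.094
finger_force: 0.0
```

Emit:
servo_tool(
  plan=[
    [1,0.14,0.8,0,0,0.338,94],
    [1,0.14,0.8,0,0,0.338,94],
    [1,0.14,0.8,0,0,0.338,94],
    [1,0.14,0.8,0,0,0.338,94],
    [1,0.14,0.8,0,0,0.338,94],
    [1,0.14,0.8,0,0,0.338,94],
    [1,0.14,0.8,0,0,0.338,94],
  ],
)

```text
time: 5.73
tool_pos: [0.4615, 0.3183, 0.1632]
ee_rot: [3.141, -0.001, 1.195]
wrist_force: [-0.7, -0.0, 0.1]
width: 0.0941
finger_force: 0.0
```

```bash
cat > go.py <<'E'
from h import *
import sys
x,y,z,psi=map(float,sys.argv[1:5]); o=robot.get_obs(); M=R.from_euler('xyz',o['ee_rot'])
T=R.from_euler('xyz',[np.pi,0,np.radians(psi)])
print('t',round(float(o['time']),2),'pos',np.round(o['tool_pos'],4),'shift',np.round(M.inv().apply(np.array([x,y,z])-o['tool_pos'])/.1,3),'turn',np.round((M.inv()*T).as_rotvec()/(np.pi/2),3),'F',np.round(o['wrist_force'],1),'w',round(float(o['width']),4))
E
python3 go.py .4604 .3264 .073 68.4
```

```text
t 5.73 pos [0.4615 0.3183 0.1632] shift [ 0.071 -0.041  0.902] turn [ 0.001 -0.     0.001] F [-0.7 -0.   0.1] w 0.0941
```

Emit:
servo_tool(
  plan=[
    [0.07,-0.04,0.3,0,0,0,94],
    [0.07,-0.04,0.6,0,0,0,94],
    [0.07,-0.04,0.8,0,0,0,94],
    [0.07,-0.04,0.9,0,0,0,94],
    [0.07,-0.04,0.9,0,0,0,94],
    [0.07,-0.04,0.9,0,0,0,94],
  ],
)

```text
time: 6.23
tool_pos: [0.4604, 0.3264, 0.0735]
ee_rot: [3.141, -0.001, 1.194]
wrist_force: [0.5, 0.0, 0.3]
width: 0.0941
finger_force: 0.0
```

Emit:
servo_tool(
  plan=[
    [0,0,0,0,0,0,60],
    [0,0,0,0,0,0,30],
    [0,0,0,0,0,0,24],
    [0,0,0,0,0,0,20],
    [0,0,0,0,0,0,16],
    [0,0,0,0,0,0,5],
    [0,0,0,0,0,0,5],
    [0,0,0,0,0,0,5],
    [0,0,0,0,0,0,5],
    [0,0,0,0,0,0,5],
    [0,0,0,0,0,0,5],
    [0,0,0,0,0,0,5],
  ],
)

```text
time: 7.23
tool_pos: [0.4598, 0.3267, 0.0725]
ee_rot: [3.141, -0.0, 1.195]
wrist_force: [3.1, -0.9, 0.1]
width: 0.0179
finger_force: 0.5
```

```bash
python3 go.py .4604 .3264 .073 68.4
```

```text
t 7.23 pos [0.4598 0.3267 0.0725] shift [-0.     0.007 -0.005] turn [ 0.    -0.     0.001] F [ 3.1 -0.9  0.1] w 0.0179
```

Emit:
servo_tool(
  plan=[
    [0,0,0,0,0,0,5],
    [0,0,0,0,0,0,5],
    [0,0,0,0,0,0,5],
    [0,0,0,0,0,0,5],
  ],
)

```text
time: 7.57
tool_pos: [0.4599, 0.3266, 0.0725]
ee_rot: [3.141, -0.0, 1.195]
wrist_force: [1.0, 0.6, -0.8]
width: 0.016
finger_force: 30.0
```

Emit:
servo_tool(
  plan=[
    [0,0,-0.05,0,0,0,5],
    [0,0,-0.15,0,0,0,5],
    [0,0,-0.3,0,0,0,5],
    [0,0,-0.5,0,0,0,5],
    [0,0,-0.7,0,0,0,5],
    [0,0,-0.9,0,0,0,5],
    [0,0,-1,0,0,0,5],
    [0,0,-1,0,0,0,5],
  ],
)

```text
time: 8.23
tool_pos: [0.461, 0.3276, 0.1761]
ee_rot: [3.138, -0.005, 1.195]
wrist_force: [0.1, -0.0, -4.6]
width: 0.0157
finger_force: 30.0
```

```bash
python3 go.py .4712 .0155 .253 99.9
```

```text
t 8.23 pos [0.461  0.3276 0.1761] shift [-2.862  1.244 -0.779] turn [ 0.003 -0.002 -0.349] F [ 0.1 -0.  -4.6] w 0.0157
```

Emit:
servo_tool(
  plan=[
    [-0.1,0.05,-0.2,0,0,0,5],
    [-0.35,0.15,-0.4,0,0,0,5],
    [-0.65,0.28,-0.5,0,0,0,5],
    [-0.95,0.41,-0.6,0,0,0,5],
  ],
)

```text
time: 8.57
tool_pos: [0.4623, 0.2225, 0.2319]
ee_rot: [-3.14, 0.001, 1.197]
wrist_force: [0.3, -0.6, -3.0]
width: 0.0158
finger_force: 30.0
```

Emit:
servo_tool(
  plan=[
    [-0.3,0.13,-0.1,0,0,0,5],
    [-0.6,0.26,-0.15,0,0,0,5],
    [-0.95,0.41,-0.2,0,0,0,5],
  ],
)

```text
time: 8.82
tool_pos: [0.4654, 0.119, 0.2515]
ee_rot: [-3.14, 0.0, 1.196]
wrist_force: [0.8, -0.7, -3.2]
width: 0.0158
finger_force: 30.0
```

Emit:
servo_tool(
  plan=[
    [-0.25,0.1,0,0,0,-0.05,5],
    [-0.45,0.2,0,0,0,-0.1,5],
    [-0.65,0.28,0,0,0,-0.16,5],
    [-0.8,0.35,0,0,0,-0.22,5],
    [-0.9,0.39,0,0,0,-0.28,5],
    [-0.95,0.41,0,0,0,-0.32,5],
    [-0.95,0.42,0,0,0,-0.349,5],
    [-0.95,0.42,0,0,0,-0.349,5],
    [-0.95,0.42,0,0,0,-0.349,5],
  ],
)

```text
time: 9.57
tool_pos: [0.4698, 0.0161, 0.2512]
ee_rot: [-3.139, -0.001, 1.742]
wrist_force: [-0.4, 0.4, -3.9]
width: 0.016
finger_force: 30.0
```

```bash
python3 go.py .4712 .0155 .170 99.9
python3 - <<'E'
from h import *
a=snap('side','s3.png')
cv2.imwrite('pics/s3b.png',cv2.resize(a[100:280,150:390],(800,600),interpolation=cv2.INTER_CUBIC))
E
```

```text
t 9.57 pos [0.4698 0.0161 0.2512] shift [-0.009  0.015  0.812] turn [-0.001 -0.001 -0.001] F [-0.4  0.4 -3.9] w 0.016
```

View pics/s3b.png

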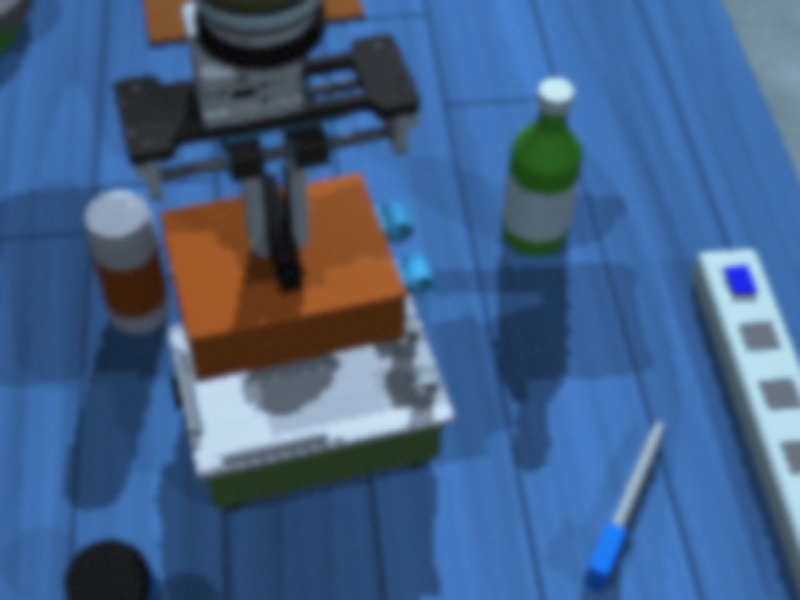

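The picture (colours swapped) shows the cover held level above the saw, with the can and bottle clear of it. I correct the position and lower it.

Emit:
servo_tool(
  plan=[
    [-0.01,0.015,0.15,0,0,0,5],
    [-0.01,0.015,0.3,0,0,0,5],
    [-0.01,0.015,0.45,0,0,0,5],
    [-0.01,0.015,0.58,0,0,0,5],
    [-0.01,0.015,0.64,0,0,0,5],
    [-0.01,0.015,0.65,0,0,0,5],
    [-0.01,0.015,0.65,0,0,0,5],
  ],
)

```text
time: 10.2
tool_pos: [0.4718, 0.0156, 0.1872]
ee_rot: [-3.141, -0.0, 1.743]
wrist_force: [0.1, 0.2, -4.3]
width: 0.0156
finger_force: 30.0
```

```bash
python3 go.py .4712 .0155 .1525 99.9
```

```text
t 10.2 pos [0.4718 0.0156 0.1872] shift [ 0.    -0.006  0.347] turn [-0. -0. -0.] F [ 0.1  0.2 -4.3] w 0.0156
```

Emit:
servo_tool(
  plan=[
    [0,-0.005,0.04,0,0,0,5],
    [0,-0.005,0.08,0,0,0,5],
    [0,-0.005,0.12,0,0,0,5],
    [0,-0.005,0.15,0,0,0,5],
    [0,-0.005,0.18,0,0,0,5],
    [0,-0.005,0.2,0,0,0,5],
    [0,-0.005,0.2,0,0,0,5],
  ],
)

```text
time: 10.78
tool_pos: [0.4712, 0.0153, 0.1668]
ee_rot: [-3.141, -0.0, 1.743]
wrist_force: [1.1, 1.0, -4.2]
width: 0.0154
finger_force: 30.0
```

```bash
python3 go.py .4712 .0155 .1525 99.9
python3 - <<'E'
from h import *
a=snap('side','s4.png');b=snap('wrist','w4.png')
c=np.hstack([cv2.resize(a[130:270,170:310],(400,400),interpolation=cv2.INTER_CUBIC),cv2.resize(b[60:260,170:370],(400,400),interpolation=cv2.INTER_CUBIC)])
cv2.imwrite('pics/s4b.png',c[:,:,::-1])
E
```

```text
t 10.78 pos [0.4712 0.0153 0.1668] shift [0.002 0.001 0.143] turn [-0.001 -0.    -0.   ] F [ 1.1  1.  -4.2] w 0.0154
```

View pics/s4b.png

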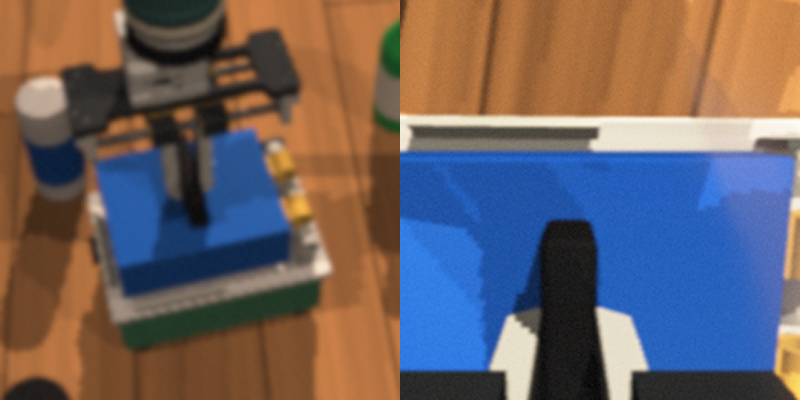

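The cover sits parallel to the deck, its brass knuckles lie between the steel ones, and the force is unchanged. I continue down slowly.

Emit:
servo_tool(
  plan=[
    [0,0,0.015,0,0,0,5],
    [0,0,0.03,0,0,0,5],
    [0,0,0.045,0,0,0,5],
    [0,0,0.06,0,0,0,5],
    [0,0,0.075,0,0,0,5],
    [0,0,0.09,0,0,0,5],
    [0,0,0.1,0,0,0,5],
    [0,0,0.11,0,0,0,5],
    [0,0,0.12,0,0,0,5],
    [0,0,0.125,0,0,0,5],
    [0,0,0.125,0,0,0,5],
  ],
)

```text
time: 11.8
tool_pos: [0.4714, 0.0153, 0.1548]
ee_rot: [-3.141, -0.0, 1.743]
wrist_force: [-0.4, 0.3, -3.6]
width: 0.0158
finger_force: 30.0
```

```bash
python3 go.py .4712 .0155 .1525 99.9
```

```text
t 11.8 pos [0.4714 0.0153 0.1548] shift [ 0.003 -0.002  0.023] turn [-0. -0. -0.] F [-0.4  0.3 -3.6] w 0.0158
```

Emit:
servo_tool(
  plan=[
    [0,0,0.005,0,0,0,5],
    [0,0,0.01,0,0,0,5],
    [0,0,0.013,0,0,0,5],
    [0,0,0.016,0,0,0,5],
    [0,0,0.019,0,0,0,5],
    [0,0,0.022,0,0,0,5],
    [0,0,0.022,0,0,0,5],
  ],
)

```text
time: 12.38
tool_pos: [0.4715, 0.0153, 0.1527]
ee_rot: [-3.142, -0.0, 1.743]
wrist_force: [0.4, 0.6, -4.0]
width: 0.0164
finger_force: 30.0
```

```bash
python3 go.py .4712 .0155 .1525 99.9
```

```text
t 12.38 pos [0.4715 0.0153 0.1527] shift [ 0.003 -0.003  0.002] turn [-0. -0. -0.] F [ 0.4  0.6 -4. ] w 0.0164
```

Emit:
servo_tool(
  plan=[
    [0,0,0.004,0,0,0,5],
    [0,0,0.007,0,0,0,5],
    [0,0,0.01,0,0,0,5],
    [0,0,0.01,0,0,0,5],
    [0,0,0.01,0,0,0,5],
  ],
)

```text
time: 12.8
tool_pos: [0.4716, 0.0153, 0.1524]
ee_rot: [3.141, 0.0, 1.743]
wrist_force: [-1.4, 0.7, 0.7]
width: 0.0157
finger_force: 30.0
```

Emit:
servo_tool(
  plan=[
    [0,0,0.004,0,0,0,5],
    [0,0,0.007,0,0,0,5],
    [0,0,0.007,0,0,0,5],
    [0,0,0.007,0,0,0,5],
  ],
)

```text
time: 13.13
tool_pos: [0.4716, 0.0153, 0.1524]
ee_rot: [3.141, 0.0, 1.743]
wrist_force: [-4.5, -0.2, 5.6]
width: 0.0159
finger_force: 30.0
```

Emit:
servo_tool(
  plan=[
    [0,0,0,0,0,0,20],
    [0,0,0,0,0,0,30],
    [0,0,0,0,0,0,50],
    [0,0,0,0,0,0,70],
    [0,0,0,0,0,0,70],
    [0,0,0,0,0,0,70],
  ],
)

```text
time: 13.63
tool_pos: [0.4716, 0.0152, 0.1509]
ee_rot: [-3.142, -0.0, 1.743]
wrist_force: [-0.5, -0.4, 0.3]
width: 0.0499
finger_force: 0.0
```

Emit:
servo_tool(
  plan=[
    [0,0,-0.2,0,0,0,70],
    [0,0,-0.5,0,0,0,70],
    [0,0,-0.8,0,0,0,70],
    [0,0,-1,0,0,0,70],
    [0,0,-1,0,0,0,70],
  ],
)

```text
time: 14.05
tool_pos: [0.4738, 0.0151, 0.2566]
ee_rot: [3.132, 0.002, 1.743]
wrist_force: [0.1, 0.0, -0.3]
width: 0.07
finger_force: 0.0
```

Emit:
servo_tool(
  plan=[
    [-1,-0.1,0,0,0,0,70],
    [-1,-0.1,0,0,0,0,70],
    [-1,-0.1,0,0,0,0,70],
  ],
)

```text
time: 14.3
tool_pos: [0.4785, -0.0881, 0.2496]
ee_rot: [-3.14, 0.001, 1.741]
wrist_force: [-0.1, 0.8, -1.2]
width: 0.0701
finger_force: 0.0
```

Emit:
servo_tool(
  plan=[
    [-1,-0.1,0,0,0,0,70],
    [-1,-0.1,0,0,0,0,70],
    [-1,-0.1,0,0,0,0,70],
  ],
)

```text
time: 14.55
tool_pos: [0.4854, -0.1892, 0.2489]
ee_rot: [-3.139, 0.0, 1.739]
wrist_force: [0.4, 0.8, 0.3]
width: 0.07
finger_force: 0.0
```

Emit:
servo_tool(
  plan=[
    [-1,-0.1,0,0,0,0,70],
    [-1,-0.1,0,0,0,0,70],
    [-1,-0.1,0,0,0,0,70],
  ],
)

```text
time: 14.8
tool_pos: [0.4925, -0.2896, 0.2485]
ee_rot: [-3.139, -0.0, 1.739]
wrist_force: [0.3, 0.1, -0.4]
width: 0.0702
finger_force: 0.0
```

Emit:
servo_tool(
  plan=[
    [-0.5,-0.04,0,0,0,0,70],
    [-0.5,-0.04,0,0,0,0,70],
    [-0.5,-0.04,0,0,0,0,70],
    [-0.5,-0.04,0,0,0,0,70],
  ],
)

```text
time: 15.13
tool_pos: [0.4978, -0.3347, 0.2498]
ee_rot: [-3.141, -0.003, 1.743]
wrist_force: [1.3, 1.6, -0.2]
width: 0.0698
finger_force: 0.0
```

```bash
python3 go.py .497 -.33 .25 99.9
python3 - <<'E'
from fit import *
o=robot.get_obs();a=snap('wrist','wp.png');json.dump([list(map(float,o['tool_pos'])),list(map(float,o['ee_rot']))],open('wp.json','w'))
b=snap('side','s5.png')
c=np.hstack([cv2.resize(a[40:260,150:370],(400,400),interpolation=cv2.INTER_CUBIC),cv2.resize(b[140:260,180:300],(400,400),interpolation=cv2.INTER_CUBIC)])
cv2.imwrite('pics/p5.png',c[:,:,::-1])
E
```

```text
t 15.13 pos [ 0.4978 -0.3347  0.2498] shift [ 0.048  0.    -0.002] turn [-0.001 -0.002 -0.001] F [ 1.3  1.6 -0.2] w 0.0698
```

View pics/p5.png

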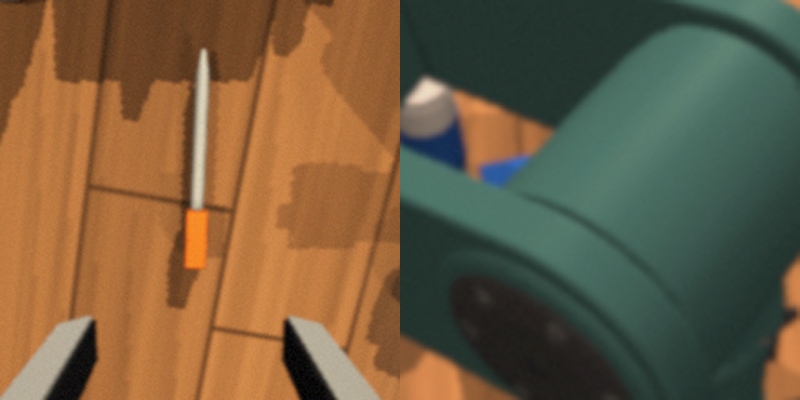

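The pin is clear in the left half: tip at (204,50), handle rectangle from (186,209) to (207,268). The arm blocks the side view on the right. Now I fit its pose.

Run:
```python
from fit import *
np.set_printoptions(precision=4,suppress=True)
ps=json.load(open('wp.json'));a=cv2.imread('pics/wp.png');h=cv2.cvtColor(a,cv2.COLOR_BGR2HSV)
m=cv2.inRange(h,(4,190,170),(16,255,255));m[:150]=0;m[195:]=0;m[:,:245]=0;m[:,270:]=0
print((m>0).sum())
q,e=rectfit(m,ps,.034,.016,.044,[.497,-.33,.11]);print('handle',q,np.degrees(q[2]),e)
f=lambda x,y,z:wray(ps,np.array([[150+(x+.5)*.55-.5,40+(y+.5)*.55-.5]]),z)[0]
t=f(204,50,.017);s=f(197.5,207,.017);print(t,s,np.linalg.norm(t-s),90-np.degrees(np.arctan2(t[1]-s[1],t[0]-s[0])))
# shaft by mask
g=cv2.inRange(h,(0,0,120),(180,60,255));g[:70]=0;g[150:]=0;g[:,:245]=0;g[:,275:]=0
v,u=np.nonzero(g);P=wray(ps,np.c_[u,v].astype(float),.02)[:,:2];c=P.mean(0);d=np.linalg.svd(P-c)[2][0];d*=np.sign(d[1]);print('shaft',c,np.degrees(np.arctan2(-d[0],d[1])),len(P),np.ptp((P-c)@d))
```

```text
391
handle [ 0.5014 -0.3294  0.1421  0.0155  0.0435] 8.141202965574191 [0.2708 0.8641]
[ 0.4835 -0.1937  0.017 ] [ 0.4987 -0.3065  0.017 ] 0.11381663177474112 -7.658109418567804
shaft [ 0.4901 -0.2487] 7.547817937370806 452 0.10336573913806263
```

Emit:
servo_tool(
  plan=[
    [0,0.045,0.4,0,0,0.025,70],
    [0,0.045,0.8,0,0,0.025,70],
    [0,0.045,1,0,0,0.025,70],
    [0,0.045,1,0,0,0.025,70],
  ],
)

```text
time: 15.57
tool_pos: [0.4999, -0.3304, 0.1447]
ee_rot: [-3.134, -0.009, 1.706]
wrist_force: [-0.4, 0.5, -0.5]
width: 0.0704
finger_force: 0.0
```

Emit:
servo_tool(
  plan=[
    [0,0,0.3,0,0,0,70],
    [0,0,0.6,0,0,0,70],
    [0,0,0.8,0,0,0,70],
    [0,0,0.8,0,0,0,70],
    [0,0,0.8,0,0,0,70],
  ],
)

```text
time: 15.98
tool_pos: [0.5029, -0.3338, 0.0722]
ee_rot: [3.141, -0.0, 1.705]
wrist_force: [0.3, -0.0, 0.3]
width: 0.0701
finger_force: 0.0
```

```bash
python3 go.py .5022 -.334 .0215 97.65
```

```text
t 15.98 pos [ 0.5029 -0.3338  0.0722] shift [-0.001 -0.007  0.507] turn [ 0. -0.  0.] F [ 0.3 -0.   0.3] w 0.0701
```

Emit:
servo_tool(
  plan=[
    [0,-0.007,0.2,0,0,0,60],
    [0,-0.007,0.35,0,0,0,50],
    [0,-0.007,0.45,0,0,0,40],
    [0,-0.007,0.507,0,0,0,34],
    [0,-0.007,0.507,0,0,0,34],
    [0,-0.007,0.507,0,0,0,34],
  ],
)

```text
time: 16.48
tool_pos: [0.5025, -0.3351, 0.0218]
ee_rot: [3.14, 0.001, 1.704]
wrist_force: [0.4, -0.4, -0.0]
width: 0.0353
finger_force: 0.0
```

Emit:
servo_tool(
  plan=[
    [0,0,0,0,0,0,26],
    [0,0,0,0,0,0,22],
    [0,0,0,0,0,0,18],
    [0,0,0,0,0,0,16],
    [0,0,0,0,0,0,5],
    [0,0,0,0,0,0,5],
    [0,0,0,0,0,0,5],
    [0,0,0,0,0,0,5],
    [0,0,0,0,0,0,5],
    [0,0,0,0,0,0,5],
    [0,0,0,0,0,0,5],
    [0,0,0,0,0,0,5],
  ],
)

```text
time: 17.48
tool_pos: [0.502, -0.3349, 0.0209]
ee_rot: [3.141, 0.001, 1.704]
wrist_force: [-0.4, 0.1, 4.0]
width: 0.0159
finger_force: 30.0
```

```bash
python3 go.py .5022 -.334 .1215 97.65
```

```text
t 17.48 pos [ 0.502  -0.3349  0.0209] shift [ 0.008  0.004 -1.006] turn [ 0.  0. -0.] F [-0.4  0.1  4. ] w 0.0159
```

Emit:
servo_tool(
  plan=[
    [0,0,-0.05,0,0,0,5],
    [0,0,-0.2,0,0,0,5],
    [0,0,-0.5,0,0,0,5],
    [0,0,-0.8,0,0,0,5],
    [0,0,-0.9,0,0,0,5],
    [0,0,-0.9,0,0,0,5],
  ],
)

```text
time: 17.98
tool_pos: [0.5032, -0.3359, 0.1135]
ee_rot: [3.137, 0.004, 1.704]
wrist_force: [0.5, 0.2, -1.0]
width: 0.0157
finger_force: 30.0
```

Emit:
servo_tool(
  plan=[
    [0.15,0.14,0,0,0,0,5],
    [0.35,0.32,0,0,0,0,5],
    [0.55,0.5,0,0,0,0,5],
    [0.64,0.59,0,0,0,0,5],
    [0.64,0.59,0,0,0,0,5],
  ],
)

```text
time: 18.4
tool_pos: [0.5519, -0.2607, 0.1077]
ee_rot: [-3.139, -0.003, 1.707]
wrist_force: [-0.6, -0.7, -1.6]
width: 0.0161
finger_force: 30.0
```

Emit:
servo_tool(
  plan=[
    [0.1,0.14,0,0,0,-0.025,5],
    [0.3,0.32,0,0,0,-0.025,5],
    [0.5,0.5,0,0,0,-0.025,5],
    [0.6,0.59,0,0,0,-0.025,5],
    [0.63,0.59,0,0,0,-0.025,5],
    [0.63,0.59,0,0,0,-0.025,5],
  ],
)

```text
time: 18.9
tool_pos: [0.6011, -0.1934, 0.1095]
ee_rot: [-3.139, 0.0, 1.744]
wrist_force: [-0.4, -0.3, -1.3]
width: 0.0157
finger_force: 30.0
```

```bash
python3 go.py .6012 -.1934 .110 99.9
python3 - <<'E'
from fit import *
o=robot.get_obs();ps=[o['tool_pos'],o['ee_rot']]
a=snap('wrist','wi.png')[:,:,::-1];b=snap('side','s6.png')[:,:,::-1]
T=R.from_euler('xyz',ps[1]);f=lambda p:np.array(ps[0])+T.apply(p)
k=400/170;x0,y0=150,0
A=cv2.resize(a[y0:y0+200,x0:x0+200],(480,480),interpolation=cv2.INTER_CUBIC);k=2.4
u=(uvw(np.array([f([.1428,0,.004]),f([.0268,0,.004])]),ps)-[x0,y0]+.5)*k
u2=(uvw(np.array([[.5723,-.0279,.106],[.562,.0312,.106]]),ps)-[x0,y0]+.5)*k
for w,c in((u,(0,0,255)),(u2,(255,0,255))):
    for q in w: cv2.drawMarker(A,tuple(int(i) for i in q),c,cv2.MARKER_CROSS,10,1)
print(u,u2)
B=cv2.resize(b[160:300,210:300],(309,480),interpolation=cv2.INTER_CUBIC)
cv2.imwrite('pics/i6.png',np.hstack([A,B]))
E
```

```text
t 18.9 pos [ 0.6011 -0.1934  0.1095] shift [ 0.     0.001 -0.005] turn [-0.001  0.     0.   ] F [-0.4 -0.3 -1.3] w 0.0157
[[251.75331625 -55.76534179]
 [251.73667938 464.34395572]] [[ 252.62855885 -198.20970023]
 [ 252.91136478 -589.25882   ]]
```

View pics/i6.png

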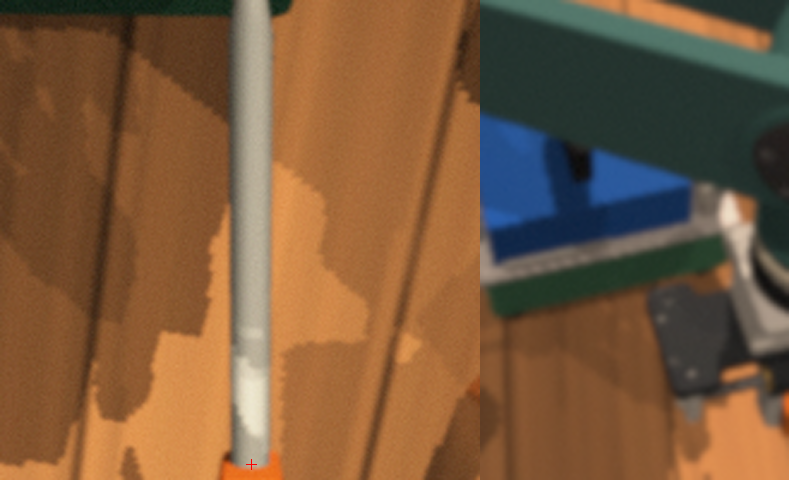

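The pin is held straight, with the shaft centred at column 251 and the shoulder at the predicted (251,464). I start inserting it.

Emit:
servo_tool(
  plan=[
    [0.05,0,-0.004,0,0,0,5],
    [0.12,0,-0.004,0,0,0,5],
    [0.2,0,-0.004,0,0,0,5],
    [0.26,0,-0.004,0,0,0,5],
    [0.3,0,-0.004,0,0,0,5],
    [0.34,0,-0.004,0,0,0,5],
    [0.38,0,-0.004,0,0,0,5],
    [0.42,0,-0.004,0,0,0,5],
    [0.45,0,-0.004,0,0,0,5],
    [0.45,0,-0.004,0,0,0,5],
  ],
)

```text
time: 19.83
tool_pos: [0.5941, -0.1482, 0.1108]
ee_rot: [3.142, -0.0, 1.744]
wrist_force: [0.2, -0.2, -1.4]
width: 0.0158
finger_force: 30.0
```

```bash
python3 go.py .5769 -.0543 .110 99.9
```

```text
t 19.83 pos [ 0.5941 -0.1482  0.1108] shift [ 0.954 -0.008  0.008] turn [ 0. -0.  0.] F [ 0.2 -0.2 -1.4] w 0.0158
```

Emit:
servo_tool(
  plan=[
    [0.05,-0.008,0.005,0,0,0,5],
    [0.1,-0.008,0.005,0,0,0,5],
    [0.15,-0.008,0.005,0,0,0,5],
    [0.2,-0.008,0.005,0,0,0,5],
    [0.25,-0.008,0.005,0,0,0,5],
    [0.3,-0.008,0.005,0,0,0,5],
    [0.34,-0.008,0.005,0,0,0,5],
    [0.38,-0.008,0.005,0,0,0,5],
    [0.4,-0.008,0.005,0,0,0,5],
    [0.4,-0.008,0.005,0,0,0,5],
  ],
)

```text
time: 20.67
tool_pos: [0.5865, -0.1091, 0.1103]
ee_rot: [3.141, -0.0, 1.744]
wrist_force: [-0.1, 0.6, -1.8]
width: 0.016
finger_force: 30.0
```

```bash
python3 go.py .5769 -.0543 .110 99.9
```

```text
t 20.67 pos [ 0.5865 -0.1091  0.1103] shift [ 0.556 -0.     0.003] turn [ 0. -0. -0.] F [-0.1  0.6 -1.8] w 0.016
```

No contact yet. I continue to just short of home.

Emit:
servo_tool(
  plan=[
    [0.05,0,0.003,0,0,0,5],
    [0.1,0,0.003,0,0,0,5],
    [0.15,0,0.003,0,0,0,5],
    [0.2,0,0.003,0,0,0,5],
    [0.25,0,0.003,0,0,0,5],
    [0.3,0,0.003,0,0,0,5],
    [0.35,0,0.003,0,0,0,5],
    [0.4,0,0.003,0,0,0,5],
    [0.45,0,0.003,0,0,0,5],
    [0.49,0,0.003,0,0,0,5],
    [0.51,0,0.003,0,0,0,5],
    [0.51,0,0.003,0,0,0,5],
  ],
)

```text
time: 21.67
tool_pos: [0.5777, -0.0588, 0.11]
ee_rot: [3.141, -0.0, 1.744]
wrist_force: [0.5, 0.5, -1.1]
width: 0.0158
finger_force: 30.0
```

```bash
python3 go.py .5769 -.0543 .110 99.9
```

```text
t 21.67 pos [ 0.5777 -0.0588  0.11  ] shift [ 0.046 -0.     0.   ] turn [ 0. -0.  0.] F [ 0.5  0.5 -1.1] w 0.0158
```

Emit:
servo_tool(
  plan=[
    [0.01,0,0,0,0,0,5],
    [0.02,0,0,0,0,0,5],
    [0.03,0,0,0,0,0,5],
    [0.035,0,0,0,0,0,5],
    [0.04,0,0,0,0,0,5],
    [0.04,0,0,0,0,0,5],
  ],
)

```text
time: 22.17
tool_pos: [0.5771, -0.0554, 0.11]
ee_rot: [3.142, -0.0, 1.743]
wrist_force: [1.0, 0.1, -1.6]
width: 0.016
finger_force: 30.0
```

Emit:
servo_tool(
  plan=[
    [0.005,0,0,0,0,0,5],
    [0.01,0,0,0,0,0,5],
    [0.015,0,0,0,0,0,5],
    [0.015,0,0,0,0,0,5],
  ],
)

```text
time: 22.5
tool_pos: [0.5769, -0.0544, 0.11]
ee_rot: [3.141, 0.001, 1.743]
wrist_force: [0.3, -0.4, -2.4]
width: 0.0159
finger_force: 30.0
```

Emit:
servo_tool(
  plan=[
    [0.004,0,0,0,0,0,5],
    [0.008,0,0,0,0,0,5],
    [0.01,0,0,0,0,0,5],
    [0.01,0,0,0,0,0,5],
  ],
)

```text
time: 22.83
tool_pos: [0.5769, -0.0544, 0.1101]
ee_rot: [3.141, 0.003, 1.742]
wrist_force: [0.3, -5.5, -2.5]
width: 0.0161
finger_force: 30.0
```

Emit:
servo_tool(
  plan=[
    [0.004,0,0,0,0,0,5],
    [0.008,0,0,0,0,0,5],
    [0.01,0,0,0,0,0,5],
    [0.01,0,0,0,0,0,5],
  ],
)

```text
time: 23.17
tool_pos: [0.5769, -0.0543, 0.1101]
ee_rot: [3.141, 0.004, 1.742]
wrist_force: [1.3, -7.8, -2.5]
width: 0.0159
finger_force: 30.0
```

The force rose exactly at the predicted home position, so the pin is home. I lower it a little to rest in the bores, release and retreat.

Emit:
servo_tool(
  plan=[
    [0,0,0.005,0,0,0,5],
    [0,0,0.01,0,0,0,5],
    [0,0,0.015,0,0,0,5],
    [0,0,0.015,0,0,0,17],
    [0,0,0.015,0,0,0,20],
    [0,0,0.015,0,0,0,25],
    [0,0,0.015,0,0,0,32],
    [0,0,0.015,0,0,0,40],
    [0,0,0.015,0,0,0,40],
    [0,0,0.015,0,0,0,40],
  ],
)

```text
time: 24.0
tool_pos: [0.5765, -0.0517, 0.1084]
ee_rot: [3.142, -0.0, 1.743]
wrist_force: [-0.3, 0.9, -0.0]
width: 0.0398
finger_force: 0.0
```

Emit:
servo_tool(
  plan=[
    [0,0,-0.1,0,0,0,40],
    [0,0,-0.3,0,0,0,40],
    [0,0,-0.6,0,0,0,40],
    [0,0,-0.9,0,0,0,40],
    [0,0,-1,0,0,0,40],
  ],
)

```text
time: 24.42
tool_pos: [0.5785, -0.0522, 0.2147]
ee_rot: [3.133, 0.003, 1.743]
wrist_force: [-0.2, -0.3, 0.9]
width: 0.0397
finger_force: 0.0
```

Emit:
servo_tool(
  plan=[
    [-0.4,-0.1,-0.3,0,0,0,40],
    [-0.5,-0.15,-0.6,0,0,0,40],
    [-0.5,-0.2,-0.9,0,0,0,40],
    [-0.5,-0.2,-0.9,0,0,0,40],
    [-0.5,-0.2,-0.9,0,0,0,40],
  ],
)

```text
time: 24.83
tool_pos: [0.566, -0.1052, 0.301]
ee_rot: [3.137, 0.002, 1.742]
wrist_force: [-0.3, -0.7, 0.1]
width: 0.0398
finger_force: 0.0
```

Run:
```python
from h import *
o=robot.get_obs();print(o['time'],o['tool_pos'])
a=snap('wrist','wf.png')[:,:,::-1]
cv2.imwrite('pics/wf2.png',cv2.resize(a[0:270,80:440],(800,600),interpolation=cv2.INTER_CUBIC))
```

```text
24.8333 [ 0.56600637 -0.1051874   0.30097858]
```

View pics/wf2.png

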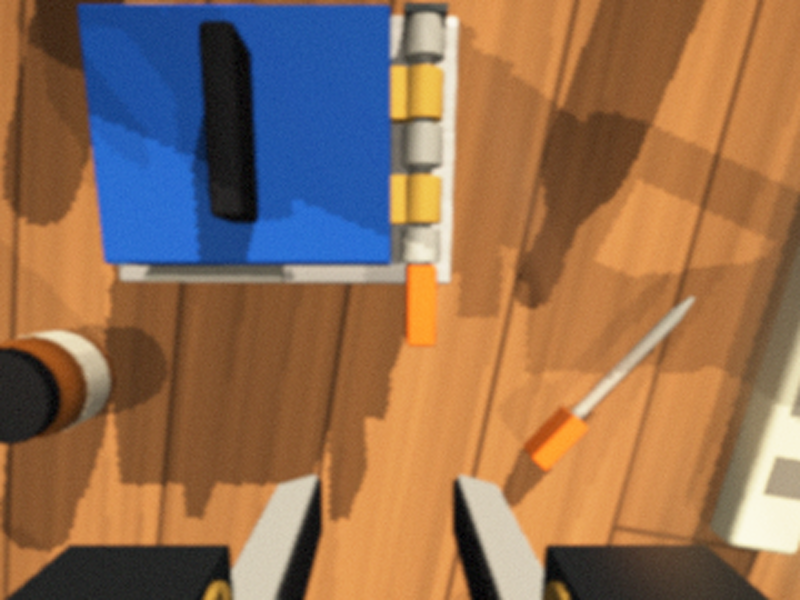

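The handle at (421,305) sits against the first knuckle, all five knuckles are in line, and the cover is closed flat. I hand the job in.

```bash
python3 -c "
from bench import robot
print(robot.close_job())"
```

```text
the job is handed in; nothing more can be done
None
```

The cover is seated closed over the blade, the pin is fully home with its handle against the first knuckle, the gripper has let go, and the job was handed in at about 25 s of the 72 s allowed.

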